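# Empty the bridge-head mould

### The job

First take the walnut burnishing stick off the open mould and lay it flat in the wooden tool tray. Then lift both green bridge-head castings out of their cavities: get rid of the short-cast one, which has an end missing, in the blue offcut tray that the steel chute feeds, and lay the sound one flat on the steel drilling stage without dropping it, hub up, feet towards the fence bar, square and centred between the stops. Leave the sanding cylinder, the brass ring and the red pick where they are.

Things in the scene. Friction and masses are not known exactly. Their poses are not given: they have to be found in the camera images.
- mould: Open aluminium mould half, screwed down. Origin: underside centre. Block 112 (x) by 272 (y) by 30 high; low lugs (60 wide, 15 high) extend it 22 at both y ends. Two open cavities 12 deep (floor z = 18), centred at x = 0, y = +-63, follow the casting's outline with 1.5 clearance; islands fill its notches and arch to the top face. Guide pins, 10 dia, stand 20 above the top at x = +-46, y = +-126.
- sound: Sound casting: green plastic bridge head, about 80 g, in either cavity, axes parallel to the mould's. Origin: underside centre, under the hub. Plate 60 (x) by 112 (y) by 12 thick, flush with the mould top. Round hub to grip, 28 dia, rises 26 from the plate's middle, dark disc on top. +x edge: four teeth, three 15 mm notches; -x edge: two feet 24 wide at the ends, arch between.
- sound_teeth (a point): Middle of the toothed edge of the sound casting, 30 mm along its x axis from the hub axis, at half the plate's thickness.
- short: Short-cast reject in the other cavity, about 55 g: same green plastic, hub, thickness, origin and axes as the sound casting, but its +y end was never filled: the plate stops 20 to 27 mm beyond the hub axis on that side, so a foot and more than a tooth are missing and bare cavity shows.
- stick: Walnut burnishing stick, dark brown flat bar 160 (its x) by 22 (its y) by 12 thick, about 40 g, with a grey pad at one end. Origin: centre of its underside. It lies loose across the mould between the two hubs, on the top face and partly over the castings, roughly along the mould's x.
- tool_tray: Shallow open wooden tray with cork floor, fixed on the bench. Origin: centre of its underside. Outside 96 (x) by 205 (y) by 22 high, walls and floor 5 thick, so inside 86 by 195; the long side is along its y. Empty.
- stage: Drilling stage, fixed dark steel plate 110 (x) by 190 (y) by 15. Origin: underside centre; black hole and white cross mark the centre. Stops rise to z = 29: steel fence bar along y, inner face x = -36; two steel pins 10 dia at x = 41, y = +-45; brass end stops, inner faces y = +-62. A casting centred with feet to the fence (-x), teeth to +x, has 6 mm free on every side.
- chute: Steel offcut chute and blue tray, fixed on the bench. Origin: on the bench under the middle of its open mouth. Mouth 180 (x) by 138 (y) wide, rims at z = 155 (-y side), elsewhere up to 190. Inside, a polished slide falls to +y at 50 degrees: what is let go above the mouth slides under the outer plate into the tray. Tray: floor 5 thick, walls 55 high, inside x = -120 to 120, y = 47 to 317.
- sander: Bystander: steel sanding cylinder standing upright, 38 diameter, 100 high. Origin: centre of its underside. Leave it alone.
- ring: Bystander: brass ferrule sizing ring lying flat, 42 outside diameter, 16 high. Origin: centre of its underside. Leave it alone.
- pick: Bystander: tip pick with red handle lying on the bench, about 150 long (along its x), 20 thick. Origin: on the bench under the middle of its length. Leave it alone.

How it is judged:
On the way, in this order (a step that is already met when the one before it is completed fails the run):
1. the burnishing stick lies flat in the tool tray, let go (x of stick in the frame of tool_tray between -0.034 and 0.034 m and y of stick in the frame of tool_tray between -0.025 and 0.025 m and z of stick in the frame of tool_tray between 0 and 0.011 m and angle between stick's own z axis and vertical below 0.12 rad and contact force between the fingers and stick below 0.1 N), for 0.2 s.
2. the sound casting is held level, clear above the mould (its underside 30 mm above the top face) (contact force between the fingers and sound above 0.5 N and z of sound in the frame of mould above 0.06 m and angle between sound's own z axis and vertical below 0.3 rad), for 0.1 s.
At the end, for the whole second after the job is handed in: The sound casting lies flat on the stage plate, hub up, its centre within 4 mm of the stage's centre along and across, square within 4 degrees, feet to the fence; the short casting lies in the offcut tray at the foot of the chute; the stick lies flat in the tool tray; all are at rest (x of sound in the frame of stage between -0.004 and 0.004 m and y of sound in the frame of stage between -0.004 and 0.004 m and z of sound in the frame of stage between 0.012 and 0.018 m and angle between sound's own z axis and vertical below 0.06 rad and angle between the x axis of sound and the x axis of stage, either way round below 0.07 rad and x of sound_teeth in the frame of stage above 0.02 m and x of short in the frame of chute between -0.125 and 0.125 m and y of short in the frame of chute between 0.06 and 0.32 m and z of short in the frame of chute between -0.01 and 0.075 m and x of stick in the frame of tool_tray between -0.034 and 0.034 m and y of stick in the frame of tool_tray between -0.025 and 0.025 m and z of stick in the frame of tool_tray between 0 and 0.011 m and angle between stick's own z axis and vertical below 0.12 rad and linear speed of each of sound, short, stick below 0.03 m/s); the robot touches nothing.
It fails at once if a casting is lifted out while the stick still lies on the mould (z of any of sound, short in the frame of mould above 0.05 m and horizontal distance between stick and mould below 0.07 m and z of stick in the frame of mould below 0.045 m).
It fails at once if a bystander (sanding cylinder, ring or pick) is shifted by more than 20 mm (distance of any of sander, ring, pick from where it was at the start of the episode above 0.02 m).
It fails at once if the sound casting is dropped: out of the fingers and moving faster than 0.45 m/s (contact force between the fingers and sound below 0.05 N and linear speed of sound above 0.45 m/s).
It also fails if it takes over 67 s, if anything falls off the work surface, if the arm or the gripper's body presses on something with over 40 N, if the wrist force passes 120 N, or if a joint passes its speed limit or range.

### The arm

A 7-joint arm with a two-finger parallel gripper is mounted at the origin on the work surface. World frame = base frame: x ahead of the robot, y to its left, z up, the work surface at z = 0. Lengths are in m, angles in rad, forces in N, time in s.
With the tool pointing down it reaches from about 0.35 to 0.9 m from the base axis. Payload 8.1 kg.
Tool frame: the origin (TCP) lies midway between the tips of the shut fingers; the grasp point (between the pads) lies 19 mm behind it; z points along the fingers, y is the line along which they close (so a half turn about z gives the same grasp; the last joint's range is limited). The gripper opens to 92 mm and grips with 3 to 60 N. Pads are 19 mm wide; open, the fingers measure 130 mm over their backs; the gripper's body (75 mm by 190 mm) begins 47 mm behind the grasp point.
Start: joints at [1.069, 0.434, 0.025, 1.573, -0.012, 1.134, -0.075], TCP at [0.243, -0.576, 0.196] pointing down, gripper open.
Joint ranges: [-2.62, 2.62], [-0.44, 2.09], [-1.27, 1.32], [0.08, 2.57], [-1.32, 4.46], [0.12, 2], [-2.74, 2.74]. Speed limits (rad/s): [2.22, 2.22, 3.01, 3.01, 3.14, 3.14, 3.14].

### API

Orientations are given as a rotation vector (axis times angle).
In Python, from cell import observe, cams, job gives the robot as it stands. The module is installed in compiled form; this text tells all that it offers.
- The arm moves only by the tool step_arm, never from a script. Its argument "steps" is a list of rows, each a list of 6 numbers: the shift along the world's x, y, z in mm, then the turn, a rotation vector about the world's x, y, z in rad. In form: [[dx, dy, dz, rx, ry, rz], ...]. A call has 1 to 20 rows; each row shifts and turns the commanded pose from where the row before left it; what a row does not reach is not made up. A row lasts 1/12 s, in which the tool goes at most 41.7 mm and 7.16 degrees, less where a joint would pass 70% of its speed; a pose out of reach is approached as far as the arm can. A call with a gripper value outside its range is refused whole. "gripper" is the opening, from 0 (shut) to 1 (fully open), set as the call begins (left out, the last holds). The fingers move at their own pace and stop on an object; "force" is the grip in N (left out, the last holds). Time passes only in rows, so rows that do not move let the fingers close. It gives the time, the measured TCP pose, the force, the opening and the grip force at its end, in the units of the state.
- observe(): the state, without advancing time (a new reading comes with each control period).
- cams.get_image(name): name is "side" or "top"; returns the picture (480x640x3 uint8, red, green, blue); there is no depth.
- cams.get_calibration(name): a dict with "fov_y" (degrees; the focal length in pixels is half the picture's height over the tangent of half this angle, whatever the lens; pixels are square), "cx", "cy" (the principal point, pixels), "dist_coeffs" ([k1, k2, p1, p2, k3] as OpenCV has them; the pictures are not rectified), "world_to_cam" (4x4, takes a point from world to camera coordinates). Camera axes: x right, y up, looking along -z (the intrinsics and any distortion apply to the point x, -y, -z); pixel columns grow to the right and rows downward; lengths in m; the calibration is good to about 2 mm. A picture is of the moment at which its call begins. get_calibration takes no time and is no camera call.
- job.sign_off(): hands the job in; it is judged then, once.
The state is a dict: "clock": time; "joints": joint angles; "dq": joint speeds; "joint_efforts": joint torques, N m; "position": TCP position; "ee_rot": TCP orientation; "force": force on the tool from outside, world axes, zero at the start; "ft_torque": the same for the moment, N m; "width": opening from 0.0 (shut) to 1.0 (fully open); "gripper_force": force on a finger pad.
Only numpy, scipy, OpenCV 4.12 (cv2) and the standard library are available. Lean on these libraries where they do the work, as an engineer would, in place of code of your own. Each camera call takes 0.05 s, during which the arm holds its last target. There are 200 camera calls.

## Working session

There is one attempt and no reset: what is moved stays moved. The work goes in short steps, Python scripts to look and compute and a tool call to move; the robot and the scene stay as the last step left them, time stands still between calls to the robot, and variables do not carry over. Pictures are saved under pics/ and viewed, at most 10 in all, crops included, and the job is handed in when it is done.

Besides the shell and the picture viewer there is one more tool, called as a command line: name --pt "numbers of a row" for each row, then --argument value for the rest. step_arm: Moves the arm, as the interface text tells. Its arguments: {"type":"object","properties":{"steps":{"type":"array","items":{"type":"array","items":{"type":"number"}}},"gripper":{"type":"number"},"force":{"type":"number"}},"required":["steps"]}

```bash
mkdir -p pics; cat > h.py <<'E'
import numpy as np, cv2
from cell import observe, cams, job
def grab(n,f=None):
    im=cams.get_image(n)
    if f: cv2.imwrite('pics/'+f,cv2.cvtColor(im,cv2.COLOR_RGB2BGR))
    return im
def K(n):
    c=cams.get_calibration(n); f=240/np.tan(np.radians(c['fov_y'])/2)
    return np.array([[f,0,c['cx']],[0,f,c['cy']],[0,0,1]]),np.array(c['dist_coeffs'],float),np.array(c['world_to_cam'])
def onz(n,px,z):
    k,d,T=K(n); px=np.array(px,float).reshape(-1,1,2)
    u=cv2.undistortPoints(px,k,d).reshape(-1,2)
    r=np.c_[u[:,0],-u[:,1],-np.ones(len(u))]@T[:3,:3]
    o=-T[:3,:3].T@T[:3,3]
    return o+r*((z-o[2])/r[:,2])[:,None]
def proj(n,P):
    k,d,T=K(n); P=np.array(P,float).reshape(-1,3)@T[:3,:3].T+T[:3,3]
    return cv2.projectPoints(P*[1,-1,-1],np.zeros(3),np.zeros(3),k,d)[0].reshape(-1,2)
E
python3 - <<'E'
from h import *
for n in('top','side'):
    grab(n,n+'0.png'); T=K(n)[2]; print(n,-T[:3,:3].T@T[:3,3],K(n)[0][0,0],K(n)[1])
s=observe();print(s['position'],s['ee_rot'],s['clock'],s['width'],s['force'])
E
```

```text
top [0.36190565 0.02744518 1.21711601] 613.6770392762435 [-0.00511703  0.          0.          0.          0.        ]
side [ 0.50693645 -0.71860925  0.88184089] 493.09054616857884 [0.03185809 0.         0.         0.         0.        ]
[ 0.24245608 -0.57549952  0.19493629] [-3.07804968e+00 -6.21853023e-01  5.76852150e-04] 0.1 1.0009623577397064 [0.70588013 0.73988938 0.37419552]
```

View pics/top0.png

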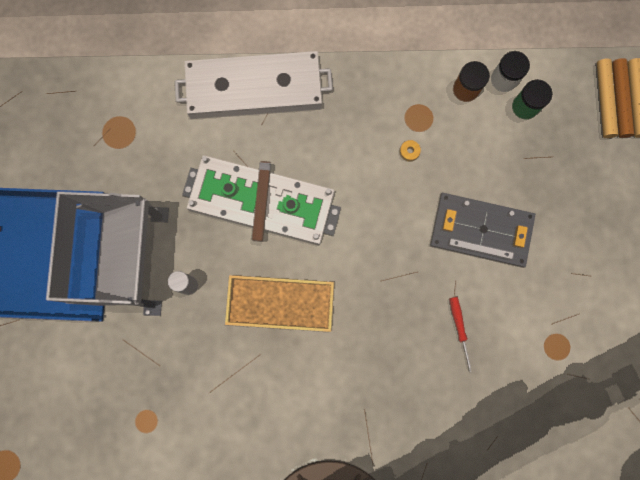

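View pics/side0.png

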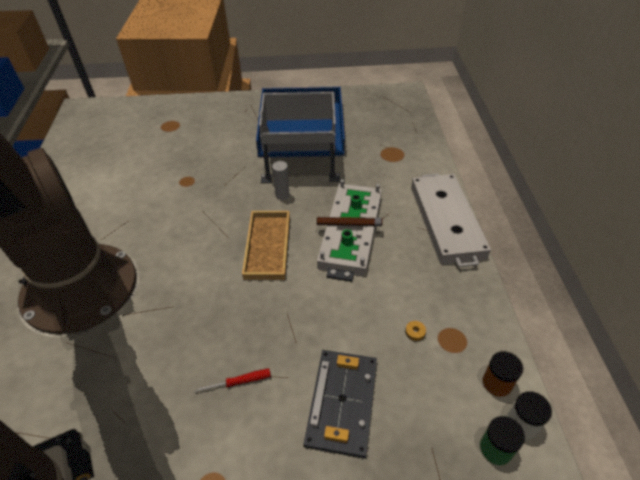

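The top view (image up = +x, left = +y) shows the mould at about (261,200), with the stick at (262,200) and hubs at (229,187) and (291,204). The tray is at (280,303), the stage at (484,229) and the chute mouth at (97,248). The sanding cylinder is at (179,283), the ring at (410,150) and the pick at (459,325). I'll zoom in for detail.

```bash
python3 - <<'E'
import cv2,numpy as np
a=cv2.imread('pics/top0.png')
m=cv2.resize(a[148:252,175:350],None,fx=4.5,fy=4.5,interpolation=cv2.INTER_CUBIC)
cv2.imwrite('pics/m0.png',m)
s=cv2.resize(a[185:275,420:545],None,fx=3.2,fy=3.2,interpolation=cv2.INTER_CUBIC)
t=cv2.resize(a[180:330,40:200],None,fx=2.4,fy=2.4,interpolation=cv2.INTER_CUBIC)
o=np.zeros((360,800,3),np.uint8);o[:288,:400]=s;o[:360,400:784]=t
cv2.imwrite('pics/s0.png',o)
E
```

```text
(no output)
```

View pics/m0.png

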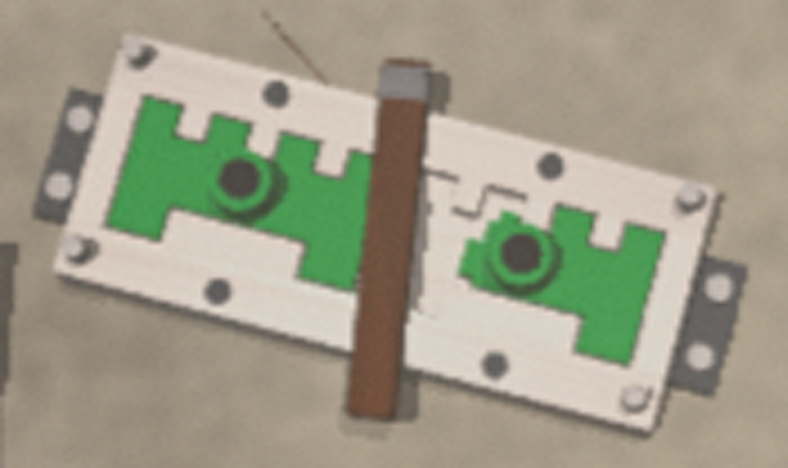

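View pics/s0.png

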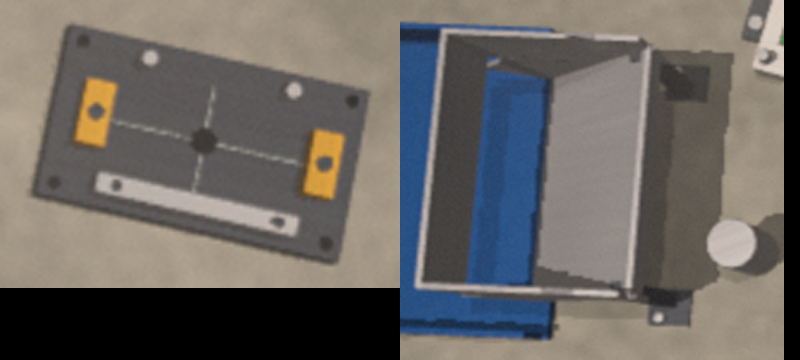

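The zoom shows the sound casting in the left (+y) cavity, with its teeth up (+x) and its hub disc near crop (239,178). The short one is on the right, with its left end missing and its disc at crop (521,253). On the stage the fence is at the bottom (-x), so stage x points up. Next I'll measure all of it.

```bash
cat > meas.py <<'E'
from h import *
def blobs(mask,amin=15):
    n,l,s,c=cv2.connectedComponentsWithStats(mask.astype(np.uint8))
    return [(s[i,4],c[i],l==i) for i in range(1,n) if s[i,4]>=amin]
def hsv(im): return [c.astype(int) for c in cv2.split(cv2.cvtColor(im,cv2.COLOR_RGB2HSV))]
E
python3 - <<'E'
from meas import *
np.set_printoptions(precision=4,suppress=True)
R={}
for n in('top','side'):
    im=cv2.cvtColor(cv2.imread(f'pics/{n}0.png'),cv2.COLOR_BGR2RGB); h,s,v=hsv(im)
    print('==',n)
    g=(h>45)&(h<80)&(s>120)
    x0,y0,x1,y1=(180,140,350,250) if n=='top' else (310,170,390,290)
    sub=np.zeros_like(g);sub[y0:y1,x0:x1]=1
    gg=cv2.morphologyEx((g&sub).astype(np.uint8),cv2.MORPH_CLOSE,np.ones((3,3)))
    # hub dark discs: dark holes enclosed by green
    cs,hi=cv2.findContours(gg,cv2.RETR_CCOMP,cv2.CHAIN_APPROX_NONE)
    for c,hh in zip(cs,hi[0]):
        if hh[3]>=0 and cv2.contourArea(c)>10:
            m=cv2.moments(c);p=(m['m10']/m['m00'],m['m01']/m['m00']);print('disc',np.array(p),m['m00'],onz(n,p,.056)[0])
    b=(h>3)&(h<14)&(s>90)&(v<150)&(v>40)&sub
    B=max(blobs(b),key=lambda t:t[0]);r=cv2.minAreaRect(np.argwhere(B[2])[:,::-1].astype(np.float32))
    bp=cv2.boxPoints(r);W=onz(n,bp,.042);print('stick',r,B[1],'\n',W,W.mean(0))
    br=(h>14)&(h<26)&(s>170)&(v>150)
    print('brass')
    for a,c,_ in blobs(br,40): print(a,c,onz(n,c,.029)[0])
    print('white pins near stage')
    st=np.zeros_like(g)
    if n=='top': st[190:270,428:540]=1
    else: st[345:455,300:380]=1
    for a,c,_ in blobs((v>110)&(s<40)&st,6): print(a,c,onz(n,c,.029)[0])
    print('hole')
    for a,c,_ in blobs((v<50)&st,8): print(a,c,onz(n,c,.015)[0])
    f=lambda p:onz(n,np.array(p),.0)
print('tray corners',onz('top',[(230,276),(334,279),(333,331),(226,326)],.022))
print('mouth rims', onz('top',np.array([[440,30],[645,42],[630,290],[418,288]])/2.4+[40,180],.18))
print('stage corners',onz('top',np.array([[70,25],[368,90],[335,263],[33,195]])/3.2+[420,185],.015))
print('sander', onz('top',[(179,282)],.1),'ring',onz('top',[(410,150)],.016),'pick',onz('top',[(455,298),(469,369)],.01))
print('mould corners',onz('top',np.array([[127,36],[717,190],[650,432],[57,277]])/4.5+[175,148],.03))
E
```

```text
== top
disc [290.5 204. ] 92.0 [0.6114 0.0647 0.056 ]
disc [227.637 187.363] 95.5 [0.6464 0.1864 0.056 ]
stick ((260.3517761230469, 204.93295288085938), (9.67251968383789, 70.24581909179688), 5.90614128112793) [260.4695 205.4238] 
 [[0.5457 0.1407 0.042 ]
 [0.6849 0.1262 0.042 ]
 [0.6826 0.1073 0.042 ]
 [0.5434 0.1221 0.042 ]] [0.6141 0.1241 0.042 ]
brass
172 [410.1221 149.5116] [ 0.7246 -0.1749  0.029 ]
52 [450.6923 213.7308] [ 0.5926 -0.2495  0.029 ]
61 [448.0984 225.1803] [ 0.5698 -0.2433  0.029 ]
138 [520.5507 235.8116] [ 0.5465 -0.3839  0.029 ]
white pins near stage
25 [466.6  202.56] [ 0.6145 -0.2819  0.029 ]
26 [511.5385 212.6538] [ 0.5929 -0.3692  0.029 ]
17 [485.0588 218.5882] [ 0.5818 -0.3165  0.029 ]
26 [465.2692 224.7692] [ 0.5701 -0.277   0.029 ]
32 [500.5    232.8125] [ 0.553  -0.3451  0.029 ]
476 [481.2773 247.7584] [ 0.5241 -0.3058  0.029 ]
hole
== side
disc [347. 233.] 14.0 [0.613  0.0659 0.056 ]
stick ((345.4927062988281, 221.26370239257812), (57.14462661743164, 7.6081767082214355), 1.5911402702331543) [344.2712 220.8898] 
 [[0.5458 0.1139 0.042 ]
 [0.548  0.1398 0.
[... 687 characters left out ...]

129 [329.5969 449.9612] [ 0.5337 -0.4076  0.015 ]
17 [361.2941 448.7059] [ 0.5884 -0.4093  0.015 ]
tray corners [[ 0.477   0.1857  0.022 ]
 [ 0.468  -0.0175  0.022 ]
 [ 0.3676 -0.0135  0.022 ]
 [ 0.3801  0.1931  0.022 ]]
mouth rims [[0.607  0.1768 0.18  ]
 [0.5957 0.0291 0.18  ]
 [0.4179 0.0423 0.18  ]
 [0.4215 0.1914 0.18  ]]
stage corners [[ 0.6382 -0.2372  0.015 ]
 [ 0.5939 -0.4204  0.015 ]
 [ 0.4861 -0.3928  0.015 ]
 [ 0.5312 -0.2094  0.015 ]]
sander [[0.4599 0.2686 0.1   ]] ring [[ 0.7275 -0.1768  0.016 ]] pick [[ 0.4281 -0.2542  0.01  ]
 [ 0.2912 -0.2745  0.01  ]]
mould corners [[ 0.7179  0.2391  0.03  ]
 [ 0.6435 -0.0216  0.03  ]
 [ 0.5363  0.0098  0.03  ]
 [ 0.6092  0.2688  0.03  ]]
```

step_arm --pt "19 35 -2 0 0 -0.025" --pt "19 35 -2 0 0 -0.025" --pt "19 35 -2 0 0 -0.025" --pt "19 35 -2 0 0 -0.025" --pt "19 35 -2 0 0 -0.025" --pt "19 35 -2 0 0 -0.025" --pt "19 35 -2 0 0 -0.025" --pt "19 35 -2 0 0 -0.025" --pt "19 35 -2 0 0 -0.025" --pt "19 35 -2 0 0 -0.025" --pt "19 35 -2 0 0 -0.025" --pt "19 35 -2 0 0 -0.025" --pt "19 35 -2 0 0 -0.025" --pt "19 35 -2 0 0 -0.025" --pt "19 35 -2 0 0 -0.025" --pt "19 35 -2 0 0 -0.025" --pt "19 35 -2 0 0 -0.025" --pt "19 35 -2 0 0 -0.025" --pt "19 35 -2 0 0 -0.025" --pt "19 35 -2 0 0 -0.025" --gripper 0.4 --force 20

```text
clock: 1.77
position: [0.623, 0.1257, 0.1551]
ee_rot: [3.137, -0.161, -0.001]
force: [1.5, -0.1, 0.5]
width: 0.4
gripper_force: 0.0
```

```bash
cat > st.py <<'E'
from h import *
def st():
    s=observe(); r=np.array(s['ee_rot']); R=cv2.Rodrigues(r)[0]
    print('t',round(s['clock'],2),'pos',np.round(np.array(s['position'])*1000,1),'close deg',round(np.degrees(np.arctan2(R[1,1],R[0,1])),2),'z',np.round(R[:,2],3),'w',round(s['width']*92,1),'grip',s['gripper_force'],'F',np.round(s['force'],1))
E
python3 -c "
from st import *
st()
print(onz('top',np.array([[40,30],[245,42],[230,290],[18,288]])/2.4+[40,180],.18))"
```

```text
t 1.77 pos [623.  125.7 155.1] close deg -95.88 z [-0.001 -0.    -1.   ] w 36.8 grip 0.0 F [ 1.5 -0.1  0.5]
[[0.61184085 0.46675058 0.18      ]
 [0.60048757 0.31770698 0.18      ]
 [0.42207997 0.32392593 0.18      ]
 [0.42567936 0.47399556 0.18      ]]
```

step_arm --pt "1 -2 -30 0 0 0" --pt "0 0 -30 0 0 0" --pt "0 0 -30 0 0 0" --pt "0 0 -20 0 0 0" --pt "0 0 -12 0 0 0" --pt "0 0 0 0 0 0"

```text
clock: 2.27
position: [0.6216, 0.1214, 0.0307]
ee_rot: [3.136, -0.159, -0.008]
force: [0.1, -0.6, 0.4]
width: 0.401
gripper_force: 0.0
```

step_arm --pt "0 0 0 0 0 0" --pt "0 0 0 0 0 0" --pt "0 0 0 0 0 0" --pt "0 0 0 0 0 0" --pt "0 0 0 0 0 0" --gripper 0 --force 20

```text
clock: 2.68
position: [0.6243, 0.1222, 0.0348]
ee_rot: [-3.137, 0.159, -0.003]
force: [0.4, 1.0, 0.5]
width: 0.089
gripper_force: 0.0
```

```bash
python3 -c "
from st import *
t=grab('top');s=grab('side');st()
a=cv2.resize(t[140:260,180:340],None,fx=2.5,fy=2.5,interpolation=2)
b=cv2.resize(s[130:290,280:430],None,fx=2.6,fy=2.6,interpolation=2)
o=np.zeros((420,800,3),np.uint8);o[:a.shape[0],:400]=a;o[:416,400:790]=b
cv2.imwrite('pics/g1.png',o[:,:,::-1])"
```

```text
t 2.78 pos [624.  122.1  34.3] close deg -95.81 z [ 0.001  0.    -1.   ] w 1.7 grip 0.0 F [ 0.4 -0.8 -0.2]
```

View pics/g1.png

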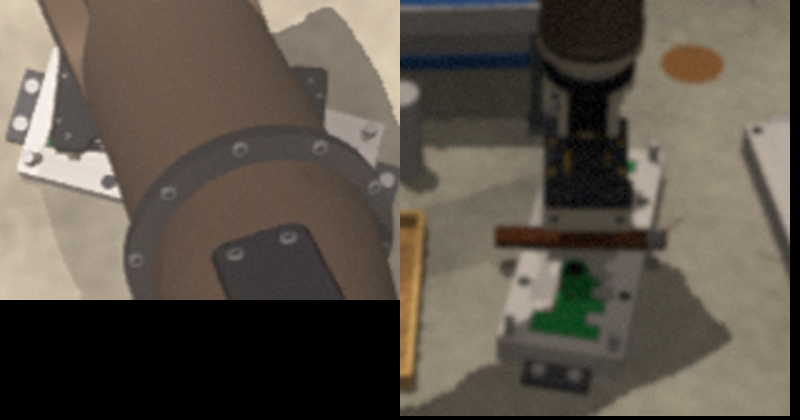

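```bash
python3 -c "
from st import *
st()
f=lambda P:np.round((proj('side',P)-[280,130])*2.6+[400,0],0).tolist()
print('tcp',f([.624,.122,.034]),f([.624,.122,.054]))
print('stick top corners',f([[.5446,.1420,.042],[.5436,.120,.042],[.703,.103,.042]]))
print('stick bottom front',f([[.5436,.120,.03],[.703,.103,.03]]))
s0=cv2.imread('pics/side0.png');print('orig stick ends crop: rows', f([.624,.112,.042]),f([.624,.112,.03]),f([.624,.134,.042]))
for n in (s0,grab('side')[:,:,::-1]):
  h=cv2.cvtColor(np.ascontiguousarray(n),cv2.COLOR_BGR2HSV).astype(int); b=(h[...,0]>3)&(h[...,0]<14)&(h[...,1]>90)&(h[...,2]<150)&(h[...,2]>40)
  for x in (325,335,345,355,365): r=np.flatnonzero(b[190:240,x])+190; print(x,r.min() if len(r) else 0,r.max() if len(r) else 0,end=' | ')
  print()
"
```

```text
t 2.78 pos [624.  122.1  34.3] close deg -95.81 z [ 0.001  0.    -1.   ] w 1.7 grip 0.0 F [ 0.4 -0.8 -0.2]
tcp [[579.0, 240.0]] [[580.0, 225.0]]
stick top corners [[492.0, 224.0], [493.0, 241.0], [667.0, 243.0]]
stick bottom front [[493.0, 250.0], [666.0, 253.0]]
orig stick ends crop: rows [[580.0, 242.0]] [[580.0, 251.0]] [[578.0, 225.0]]
325 217 223 | 335 218 224 | 345 219 223 | 355 219 224 | 365 218 224 | 
325 217 223 | 335 218 224 | 345 0 0 | 355 225 225 | 365 219 224 |
```

```bash
python3 -c "
from st import *
s=grab('side')
b=cv2.resize(s[170:250,300:400],None,fx=7,fy=7,interpolation=2)
b=(255*(b/255.)**.5).astype(np.uint8)
cv2.imwrite('pics/g2.png',b[:,:,::-1])
print((proj('side',[[.624,.122,.034],[.624,.122,.054]])-[300,170])*7);st()"
```

```text
[[341.92325966 366.37444384]
 [343.72533442 324.9445239 ]]
t 2.88 pos [623.8 122.   33.9] close deg -95.81 z [ 0.  0. -1.] w 0.7 grip 0.0 F [-0.1  0.1 -0.7]
```

View pics/g2.png

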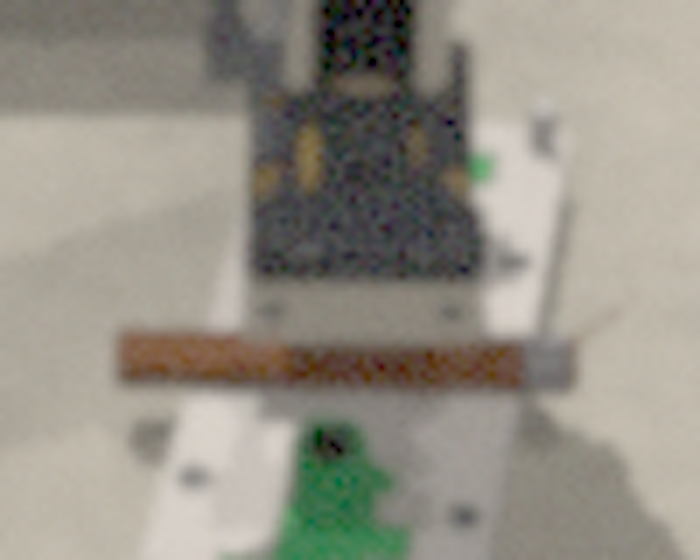

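```bash
python3 -c "
from st import *
f=lambda P:print(np.round((proj('side',P)-[300,170])*7).tolist())
c=np.array([.624,.122,.034]); a=np.radians(-95.8);Y=np.array([np.cos(a),np.sin(a),0]);X=np.array([-Y[1],Y[0],0])
f([c+Y*.095+s*X*.0375+[0,0,.066] for s in(-1,1)])
f([c+Y*.0375+s*X*.095+[0,0,.066] for s in(-1,1)])
f([c+Y*.019+s*X*.0095+[0,0,0] for s in(-1,1)])
f([c+Y*.019+s*X*.0095+[0,0,.066] for s in(-1,1)])
"
```

```text
[[231.0, 430.0], [470.0, 434.0]]
[[57.0, 301.0], [643.0, 308.0]]
[[315.0, 405.0], [370.0, 406.0]]
[[320.0, 265.0], [377.0, 265.0]]
```

Nothing was gripped: the fingers shut and the stick hasn't moved. In the side view the gripper looks about 40 mm higher than reported, with the fingers hidden behind the body. I'll lift, turn and open the gripper, then check the fingertips against the reported TCP.

step_arm --pt "0 0 20 0 0 -0.12" --pt "0 0 20 0 0 -0.12" --pt "0 0 20 0 0 -0.12" --pt "0 0 0 0 0 -0.12" --pt "0 0 0 0 0 -0.12" --pt "0 0 0 0 0 -0.12" --pt "0 0 0 0 0 -0.12" --pt "0 0 0 0 0 -0.12" --pt "0 0 0 0 0 -0.12" --pt "0 0 0 0 0 -0.12" --pt "0 0 0 0 0 -0.12" --pt "0 0 0 0 0 -0.12" --pt "0 0 0 0 0 0" --gripper 0.6

```text
clock: 3.97
position: [0.6233, 0.1212, 0.0922]
ee_rot: [2.292, -2.142, 0.001]
force: [-0.2, -1.5, -0.7]
width: 0.599
gripper_force: 0.0
```

```bash
python3 -c "
from st import *
s=grab('side');st()
o=np.array(observe()['position']);R=cv2.Rodrigues(np.array(observe()['ee_rot']))[0];w=observe()['width']*.046
b=cv2.resize(s[140:250,280:420],None,fx=5.4,fy=5.4,interpolation=2)
b=(255*(b/255.)**.5).astype(np.uint8)
P=[o+R@[0,a,0] for a in (-w-.019,-w,w,w+.019)]+[o+R@[sx*.0375,a,-.066] for sx in (-1,1) for a in (-.095,.095)]
for p in (proj('side',P)-[280,140])*5.4: cv2.circle(b,tuple(int(v) for v in p),3,(255,0,0),-1)
cv2.imwrite('pics/g3.png',b[:,:,::-1])"
```

```text
t 4.02 pos [622.3 121.1  91.3] close deg -175.66 z [-0.005 -0.005 -1.   ] w 55.5 grip 0.0 F [-0.1  0.3  0.4]
```

View pics/g3.png

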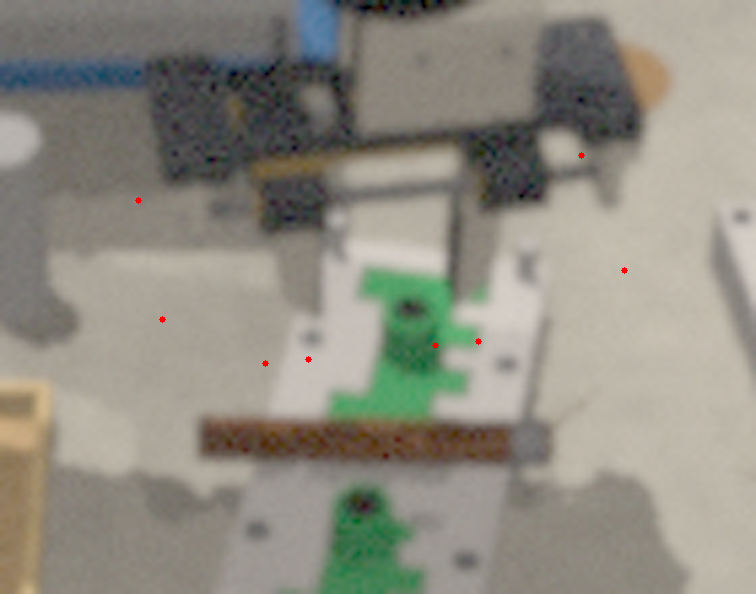

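The two fingertips are at crop (303,310) and (470,300), about 9 px above the predicted red dots. So the reported TCP doesn't match the tip, by about 30 mm if the error is in z. I'll tilt the tool so both cameras see the tips and triangulate the real offset.

step_arm --pt "0 0 30 0 0 0" --pt "0 0 30 0 0 0" --pt "0 0 20 -0.11 0 0" --pt "0 0 0 -0.11 0 0" --pt "0 0 0 -0.11 0 0" --pt "0 0 0 -0.11 0 0" --pt "0 0 0 -0.11 0 0" --pt "0 0 0 -0.11 0 0" --pt "0 0 0 -0.11 0 0" --pt "0 0 0 0 0 0" --pt "0 0 0 0 0 0"

```text
clock: 4.93
position: [0.6431, 0.0383, 0.1164]
ee_rot: [2.042, -1.575, 0.504]
force: [-0.2, 0.2, 1.2]
width: 0.604
gripper_force: 0.0
```

```bash
python3 -c "
from st import *
t=grab('top','t4.png');st();s=grab('side','s4.png');st()
S=observe();o=np.array(S['position']);R=cv2.Rodrigues(np.array(S['ee_rot']))[0];w=S['width']*.046
print(o,R)
P=[o+R@[0,a,0] for a in (-w-.019,-w,w,w+.019)]
out=[]
for n,im in(('top',t),('side',s)):
    p=proj(n,P);c=p.mean(0).astype(int)-[32,45]
    print(n,p,c)
    b=cv2.resize(im[c[1]:c[1]+75,c[0]:c[0]+66],None,fx=6,fy=6,interpolation=2);b=(255*(b/255.)**.5).astype(np.uint8)
    for q in (p-c+.5)*6: cv2.circle(b,tuple(int(v) for v in q),2,(255,0,0),-1)
    out.append(b)
cv2.imwrite('pics/g4.png',np.hstack(out)[:,:,::-1])"
```

```text
t 4.98 pos [643.5  37.8 118.4] close deg -168.46 z [-0.014 -0.596 -0.803] w 55.2 grip 0.0 F [-0.6 -0.7  0.8]
t 5.03 pos [643.8  37.5 119.6] close deg -168.51 z [-0.013 -0.596 -0.803] w 55.0 grip 0.0 F [ 0.6 -1.4  0.8]
[0.64383972 0.03752499 0.11958643] [[ 0.25381614 -0.96717024 -0.01261312]
 [-0.77849305 -0.19652747 -0.59609188]
 [ 0.5740435   0.16111697 -0.80281715]]
top [[298.72279744 156.73640555]
 [300.83083726 165.84937   ]
 [307.05739109 192.76722463]
 [309.25076054 202.24958457]] [271 134]
side [[382.86885321 219.66120689]
 [374.92318083 220.35306659]
 [351.4813526  222.39181906]
 [343.23191616 223.10841826]] [331 176]
```

View pics/g4.png

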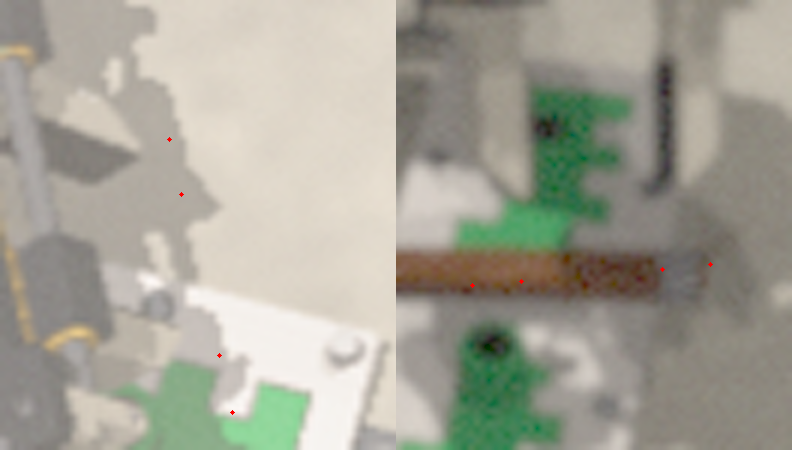

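```bash
python3 -c "
from st import *
np.set_printoptions(precision=4,suppress=True)
S=observe();o=np.array(S['position']);R=cv2.Rodrigues(np.array(S['ee_rot']))[0]
for a,b in (((293,159.7),(380,206)),((296.3,196),(350,207.7))):
    A=np.zeros((3,3));v=np.zeros(3);L=[]
    for n,p in(('top',a),('side',b)):
        p0=onz(n,p,0.)[0];p1=onz(n,p,.3)[0];d=(p1-p0)/np.linalg.norm(p1-p0);M=np.eye(3)-np.outer(d,d);A+=M;v+=M@p0;L.append((p0,M))
    X=np.linalg.solve(A,v);print(X,'tool',R.T@(X-o),'gap',[np.linalg.norm(M@(X-p)) for p,M in L])
print(np.round(S['joints'],3))
"
```

```text
[0.678  0.0567 0.1432] tool [ 0.0073 -0.033  -0.0309] gap [np.float64(0.003606478739729938), np.float64(0.0036064787397299255)]
[0.6108 0.0516 0.148 ] tool [-0.0031  0.0337 -0.0308] gap [np.float64(0.0046722799503387535), np.float64(0.004672279950338851)]
[-1.103  1.103  1.315  1.569 -0.437  1.195 -2.742]
```

The tips triangulate consistently to 31 mm behind the reported TCP along the tool axis, so with the tool down the real tip z is the reported z + 31 mm. Joints 3 and 7 are also at their limits, so I'll undo the tilt and turn back the other way.

step_arm --pt "-3 14 0 0.106 0 0" --pt "-3 14 0 0.106 0 0" --pt "-3 14 0 0.106 0 0" --pt "-3 14 0 0.106 0 0" --pt "-3 14 0 0.106 0 0" --pt "-3 14 0 0.106 0 0" --pt "0 0 0 0 0 0.12" --pt "0 0 0 0 0 0.12" --pt "0 0 0 0 0 0.12" --pt "0 0 0 0 0 0.12" --pt "0 0 0 0 0 0.12" --pt "0 0 0 0 0 0.12" --pt "0 0 0 0 0 0.12" --pt "0 0 0 0 0 0.12" --pt "0 0 0 0 0 0.12" --pt "0 0 0 0 0 0.12" --pt "0 0 0 0 0 0" --gripper 0.4

```text
clock: 6.45
position: [0.6264, 0.1213, 0.1218]
ee_rot: [3.127, -0.171, 0.009]
force: [0.7, 0.2, 0.3]
width: 0.401
gripper_force: 0.0
```

```bash
python3 -c "
from st import *
st();S=observe();print(np.round(S['joints'],3),S['ee_rot'])
R=cv2.Rodrigues(np.array(S['ee_rot']))[0];z=R[:,2];print('untilt',np.cross(z,[0,0,-1]))"
```

```text
t 6.45 pos [626.4 121.3 121.8] close deg -96.28 z [ 0.005 -0.01  -1.   ] w 36.9 grip 0.0 F [0.7 0.2 0.3]
[-0.788  0.623  0.803  1.675 -0.492  1.055 -1.512] [ 3.12723853 -0.17138258  0.00879399]
untilt [0.00994179 0.00507911 0.        ]
```

step_arm --pt "-2 2 -30 0.01 0.005 0" --pt "0 0 -30 0 0 0" --pt "0 0 -30 0 0 0" --pt "0 0 -15 0 0 0" --pt "0 0 -6 0 0 0" --pt "0 0 -4 0 0 0" --pt "0 0 -3 0 0 0" --pt "0 0 0 0 0 0" --pt "0 0 0 0 0 0"

```text
clock: 7.2
position: [0.6246, 0.1245, 0.0023]
ee_rot: [3.134, -0.178, -0.002]
force: [-0.2, -0.0, 0.6]
width: 0.4
gripper_force: 0.0
```

step_arm --pt "0 0 0 0 0 0" --pt "0 0 0 0 0 0" --pt "0 0 0 0 0 0" --pt "0 0 0 0 0 0" --gripper 0

```text
clock: 7.53
position: [0.624, 0.1245, 0.0016]
ee_rot: [3.134, -0.177, -0.004]
force: [0.1, -0.2, 3.8]
width: 0.24
gripper_force: 20.0
```

step_arm --pt "0 0 20 0 0 0" --pt "0 0 30 0 0 0" --pt "0 0 30 0 0 0" --pt "-14 -2.7 0 0 0 0.116" --pt "-14 -2.7 0 0 0 0.116" --pt "-14 -2.7 0 0 0 0.116" --pt "-14 -2.7 0 0 0 0.116" --pt "-14 -2.7 0 0 0 0.116" --pt "-14 -2.7 0 0 0 0.116" --pt "-14 -2.7 0 0 0 0.116" --pt "-14 -2.7 0 0 0 0.116" --pt "-14 -2.7 0 0 0 0.116" --pt "-14 -2.7 0 0 0 0.116" --pt "-14 -2.7 0 0 0 0.116" --pt "-14 -2.7 0 0 0 0.116" --pt "-14 -2.7 0 0 0 0.116" --pt "-14 -2.7 0 0 0 0.116" --pt "0 0 0 0 0 0"

```text
clock: 9.03
position: [0.4246, 0.0858, 0.0808]
ee_rot: [2.279, 2.159, -0.003]
force: [-0.1, -0.2, -0.3]
width: 0.24
gripper_force: 20.0
```

```bash
python3 -c "
from st import *
st();print(np.round(observe()['joints'],2))"
```

```text
t 9.03 pos [424.6  85.8  80.8] close deg -3.1 z [ 0.001 -0.003 -1.   ] w 22.1 grip 19.99711275100708 F [-0.1 -0.2 -0.3]
[-0.64  0.28  0.38  2.18 -0.16  0.7  -0.2 ]
```

step_arm --pt "0 0 -30 0 0 0" --pt "0 0 -30 0 0 0" --pt "0 0 -22 0 0 0" --pt "0 0 -10 0 0 0" --pt "0 0 -5 0 0 0" --pt "0 0 -4 0 0 0" --pt "0 0 -1 0 0 0" --pt "0 0 0 0 0 0"

```text
clock: 9.7
position: [0.4283, 0.0868, -0.0206]
ee_rot: [2.284, 2.15, 0.001]
force: [0.1, -1.0, -0.2]
width: 0.24
gripper_force: 20.0
```

step_arm --pt "0 0 0 0 0 0" --pt "0 0 0 0 0 0" --pt "0 0 0 0 0 0" --pt "0 0 0 0 0 0" --gripper 0.4

```text
clock: 10.03
position: [0.428, 0.0868, -0.0205]
ee_rot: [2.283, 2.151, 0.001]
force: [0.0, 0.2, -1.0]
width: 0.395
gripper_force: 0.0
```

step_arm --pt "0 0 20 0 0 0" --pt "0 0 35 0 0 0" --pt "0 0 40 0 0 0" --pt "0 0 40 0 0 0" --pt "0 0 0 0 0 0"

```text
clock: 10.45
position: [0.4315, 0.0874, 0.1202]
ee_rot: [2.282, 2.148, 0.015]
force: [1.3, 1.2, -0.1]
width: 0.398
gripper_force: 0.0
```

```bash
python3 -c "
from meas import *
from st import *
st()
for n in('side',):
    im=grab(n);h,s,v=hsv(im)
    b=(h>3)&(h<14)&(s>90)&(v<130)&(v>30); b[:200]=0;b[290:]=0;b[:,:235]=0;b[:,300:]=0
    for a,c,m in blobs(b,60):
        r=cv2.minAreaRect(np.argwhere(m)[:,::-1].astype(np.float32));print(a,c,r,onz(n,c,.014)[0],onz(n,cv2.boxPoints(r),.017))
"
```

```text
t 10.45 pos [431.5  87.4 120.2] close deg -3.48 z [ 0.012  0.001 -1.   ] w 36.6 grip 0.0 F [ 1.3  1.2 -0.1]
357 [269.14845938 247.54901961] ((269.1852722167969, 247.40609741210938), (10.402069091796875, 45.66936111450195), 4.085616588592529) [0.42919159 0.07330171 0.014     ] [[ 0.41404468  0.00335419  0.017     ]
 [ 0.42079349  0.14907559  0.017     ]
 [ 0.44637954  0.14439813  0.017     ]
 [ 0.43760697 -0.00071476  0.017     ]]
```

step_arm --pt "27 12.5 0 0 0.002 -0.027" --pt "27 12.5 0 0 0.002 -0.027" --pt "27 12.5 0 0 0.002 -0.027" --pt "27 12.5 0 0 0.002 -0.027" --pt "27 12.5 0 0 0.002 -0.027" --pt "27 12.5 0 0 0.002 -0.027" --pt "27 12.5 0 0 0 -0.027" --pt "27 12.5 0 0 0 -0.027" --pt "0 0 0 0 0 0" --pt "0 0 0 0 0 0" --gripper 0.55

```text
clock: 11.33
position: [0.6437, 0.187, 0.1119]
ee_rot: [-2.502, -1.893, 0.018]
force: [-0.7, -1.0, -0.2]
width: 0.548
gripper_force: 0.0
```

```bash
python3 -c "
from st import *
st();print(np.round(observe()['joints'],2))"
```

```text
t 11.33 pos [643.7 187.  111.9] close deg -15.76 z [-0.011 -0.004 -1.   ] w 50.4 grip 0.0 F [-0.7 -1.  -0.2]
[-0.64  0.61  0.44  1.56 -0.29  1.04 -0.39]
```

step_arm --pt "2.5 -0.5 -30 0.004 -0.011 0" --pt "0 0 -30 0 0 0" --pt "0 0 -25 0 0 0" --pt "0 0 -13 0 0 0" --pt "0 0 -6 0 0 0" --pt "0 0 -4 0 0 0" --pt "0 0 0 0 0 0" --pt "0 0 0 0 0 0"

```text
clock: 12.0
position: [0.647, 0.1862, 0.0073]
ee_rot: [2.506, 1.895, 0.006]
force: [0.3, -0.9, 0.9]
width: 0.549
gripper_force: 0.0
```

```bash
python3 -c "
from st import *
st()"
```

```text
t 12.0 pos [647.  186.2   7.3] close deg -15.81 z [ 0.003  0.002 -1.   ] w 50.5 grip 0.0 F [ 0.3 -0.9  0.9]
```

step_arm --pt "0 0 -2 0 0 0" --pt "0 0 0 0 0 0" --pt "0 0 0 0 0 0" --pt "0 0 0 0 0 0" --pt "0 0 0 0 0 0" --pt "0 0 0 0 0 0" --gripper 0 --force 30

```text
clock: 12.5
position: [0.6465, 0.1863, 0.0045]
ee_rot: [-2.505, -1.895, -0.004]
force: [-1.1, 0.0, 3.3]
width: 0.296
gripper_force: 30.0
```

```bash
python3 -c "
from st import *
st()"
```

```text
t 12.5 pos [646.5 186.3   4.5] close deg -15.8 z [ 0.002  0.002 -1.   ] w 27.3 grip 30.001741647720337 F [-1.1  0.   3.3]
```

step_arm --pt "0 0 5 0 0 0" --pt "0 0 10 0 0 0" --pt "0 0 20 0 0 0" --pt "0 0 30 0 0 0" --pt "0 0 25 0 0 0" --pt "0 0 15 0 0 0" --pt "0 0 0 0 0 0" --pt "0 0 0 0 0 0"

```text
clock: 13.17
position: [0.6468, 0.1863, 0.1103]
ee_rot: [2.506, 1.895, 0.007]
force: [-0.2, -0.4, -1.2]
width: 0.296
gripper_force: 30.0
```

```bash
python3 -c "
from st import *
from meas import *
st()
h,s,v=hsv(grab('side'));g=(h>45)&(h<80)&(s>120);g[:,:300]=0;g[:,400:]=0;g[300:]=0
for a,c,m in blobs(g,40): print(a,c)
"
```

```text
t 13.17 pos [646.8 186.3 110.3] close deg -15.8 z [ 0.004  0.002 -1.   ] w 27.3 grip 29.99980330467224 F [-0.2 -0.4 -1.2]
504 [356.70238095 177.11507937]
373 [345.51742627 247.24128686]
```

step_arm --pt "-3 -16 0 0 0 0" --pt "-5.5 -32 0 0 0 0.0025" --pt "-5.5 -34 0 0 0 0.0025" --pt "-5.5 -34 0 0 0 0.0025" --pt "-5.5 -34 0 0 0 0.0025" --pt "-5.5 -34 0 0 0 0.0025" --pt "-5.5 -34 0 0 0 0.0025" --pt "-5.5 -34 0 0 0 0.0025" --pt "-5.5 -34 0 0 0 0.0025" --pt "-5.5 -34 0 0 0 0.0025" --pt "-5.5 -34 0 0 0 0.0025" --pt "-5.5 -34 0 0 0 0.0025" --pt "-5.5 -34 0 0 0 0.0025" --pt "-5.5 -34 0 0 0 0.0025" --pt "-5.5 -32 0 0 0 0" --pt "-3 -16 0 0 0 0" --pt "0 0 0 0 0 0" --pt "0 0 0 0 0 0"

```text
clock: 14.72
position: [0.5613, -0.3191, 0.1077]
ee_rot: [-2.476, -1.93, -0.001]
force: [0.3, 0.2, -0.7]
width: 0.295
gripper_force: 30.0
```

```bash
python3 -c "
from st import *
st();print(np.round(observe()['joints'],2))"
```

```text
t 14.72 pos [ 561.3 -319.1  107.7] close deg -14.12 z [-0.001  0.002 -1.   ] w 27.2 grip 29.999932050704956 F [ 0.3  0.2 -0.7]
[ 0.14  0.57  0.45  1.65 -0.29  0.99  0.44]
```

step_arm --pt "2.4 3.8 -15 0 0 0" --pt "0 0 -25 0 0 0" --pt "0 0 -20 0 0 0" --pt "0 0 -10 0 0 0" --pt "0 0 0 0 0 0" --pt "0 0 0 0 0 0"

```text
clock: 15.22
position: [0.5655, -0.3131, 0.0388]
ee_rot: [-2.472, -1.936, -0.003]
force: [-0.4, -0.6, 0.3]
width: 0.299
gripper_force: 30.0
```

```bash
cat > cm.py <<'E'
from st import *
from meas import *
# green outline in side view vs expected plate-edge corners; overlay
def overlay(f,c,yaw,zb):
    im=grab('side');st()
    X=np.array([np.cos(yaw),np.sin(yaw),0]);Y=np.array([-X[1],X[0],0])
    o=np.array([c[0],c[1],zb])
    P=[o+X*a+Y*b+[0,0,.012] for a,b in ((30,56),(30,-56),(-30,-56),(-30,56)) for a,b in ((a/1e3,b/1e3),)]+[o+X*a-Y*.056 for a in(.03,-.03)]
    p=proj('side',P);q=p.mean(0).astype(int)-[62,55]
    b=cv2.resize(im[q[1]:q[1]+110,q[0]:q[0]+125],None,fx=5.4,fy=5.4,interpolation=2);b=(255*(b/255.)**.6).astype(np.uint8)
    for v in (p-q+.5)*5.4: cv2.circle(b,tuple(int(t) for t in v),2,(255,0,0),-1)
    cv2.imwrite('pics/'+f,b[:,:,::-1])
E
python3 -c "
from cm import *
s=observe();overlay('p1.png',s['position'][:2],np.radians(-14),s['position'][2]+.0135)"
```

```text
t 15.27 pos [ 566.1 -313.8   39.7] close deg -13.91 z [ 0.002  0.002 -1.   ] w 27.4 grip 29.999800622463226 F [ 0.4 -0.2 -0.2]
```

View pics/p1.png

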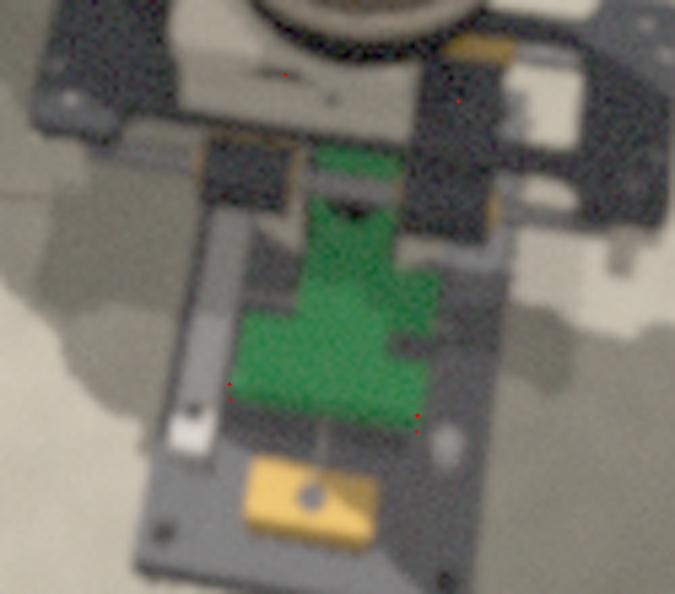

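The picture shows the casting held level. Its front plate corners are at (232,390) and (427,420), between the fence and the pin and square to the brass stop, about 2 mm too far in +x. I'll shift and lower it.

step_arm --pt "-3 -1 -10 0 0 0" --pt "0 0 -10 0 0 0" --pt "0 0 -8 0 0 0" --pt "0 0 -4 0 0 0" --pt "0 0 -2 0 0 0" --pt "0 0 0 0 0 0" --pt "0 0 0 0 0 0"

```text
clock: 15.85
position: [0.5627, -0.3151, 0.005]
ee_rot: [-2.474, -1.935, -0.003]
force: [-0.0, -0.1, -1.4]
width: 0.299
gripper_force: 30.0
```

```bash
python3 -c "
from st import *
st();grab('top');st();grab('top');st()"
```

```text
t 15.85 pos [ 562.7 -315.1    5. ] close deg -13.94 z [ 0.002  0.002 -1.   ] w 27.5 grip 29.999833703041077 F [-0.  -0.1 -1.4]
t 15.9 pos [ 562.8 -315.2    5.3] close deg -13.94 z [ 0.002  0.001 -1.   ] w 26.9 grip 29.999859631061554 F [ 0.2  0.5 -1.2]
t 15.95 pos [ 562.9 -315.2    5.4] close deg -13.94 z [ 0.002  0.001 -1.   ] w 27.7 grip 29.999872148036957 F [ 0.2  0.  -0.9]
```

step_arm --pt "0.5 0 -2 0 0 0" --pt "0 0 -1 0 0 0" --pt "0 0 -1 0 0 0" --pt "0 0 0 0 0 0" --pt "0 0 0 0 0 0"

```text
clock: 16.37
position: [0.5633, -0.3151, 0.0014]
ee_rot: [-2.474, -1.935, -0.004]
force: [-2.0, 1.3, 3.5]
width: 0.292
gripper_force: 30.0
```

```bash
python3 -c "
from st import *
st()"
```

```text
t 16.37 pos [ 563.3 -315.1    1.4] close deg -13.94 z [ 0.002  0.002 -1.   ] w 26.9 grip 30.002136826515198 F [-2.   1.3  3.5]
```

Contact has just begun, so I'll release, back off and measure.

step_arm --pt "0 0 0 0 0 0" --pt "0 0 0 0 0 0" --pt "0 0 0 0 0 0" --pt "0 0 0 0 0 0" --gripper 0.5

```text
clock: 16.7
position: [0.563, -0.3151, 0.0009]
ee_rot: [-2.474, -1.935, -0.003]
force: [-0.9, -0.6, -0.2]
width: 0.489
gripper_force: 0.0
```

step_arm --pt "0 0 15 0 0 0" --pt "0 0 30 0 0 0" --pt "0 0 40 0 0 0" --pt "0 0 35 0 0 0" --pt "5 35 0 0 0 0" --pt "5 35 0 0 0 0" --pt "5 35 0 0 0 0" --pt "5 35 0 0 0 0" --pt "5 35 0 0 0 0" --pt "5 35 0 0 0 0" --pt "5 35 0 0 0 0" --pt "5 35 0 0 0 0" --pt "0 0 0 0 0 0"

```text
clock: 17.78
position: [0.6041, -0.0249, 0.1204]
ee_rot: [-2.461, -1.945, -0.008]
force: [0.1, 1.3, -0.1]
width: 0.495
gripper_force: 0.0
```

```bash
cat > chk.py <<'E'
from st import *
from meas import *
def chk():
    st()
    for n,roi in (('top',(185,275,425,545)),('side',(340,460,295,385))):
        im=grab(n,'chk_%s.png'%n);h,s,v=hsv(im);k=np.zeros(h.shape,bool);k[roi[0]:roi[1],roi[2]:roi[3]]=1
        g=((h>45)&(h<85)&(s>100)&k).astype(np.uint8)
        cs,hi=cv2.findContours(g,cv2.RETR_CCOMP,cv2.CHAIN_APPROX_NONE)
        for c,hh in zip(cs,hi[0]):
            if hh[3]>=0 and cv2.contourArea(c)>15:
                m=cv2.moments(c);p=(m['m10']/m['m00'],m['m01']/m['m00']);print(n,'disc',p,m['m00'],onz(n,p,.053)[0])
        pts=np.argwhere(g)[:,::-1].astype(np.float32)
        if n=='top':
            r=cv2.minAreaRect(pts);W=onz(n,cv2.boxPoints(r),.027);print('rect',W.mean(0),np.linalg.norm(W-np.roll(W,1,0),axis=1))
            for i in range(4): e=W[(i+1)%4]-W[i];print(round(np.degrees(np.arctan2(e[1],e[0])),1),end=' ')
            print('px',g.sum())
        if n=='side':print('side px',g.sum())
E
python3 -c "
from chk import *
chk()"
```

```text
t 17.78 pos [604.1 -24.9 120.4] close deg -13.35 z [ 0.001  0.007 -1.   ] w 45.6 grip 0.0 F [ 0.1  1.3 -0.1]
top disc (488.63481953290864, 225.0488322717622) 78.5 [ 0.5646459  -0.31567037  0.053     ]
rect [ 0.56374545 -0.3149607   0.027     ] [0.11296974 0.06051266 0.11375321 0.06031775]
-15.4 -104.2 163.8 75.9 px 1225
side disc (342.57095709570956, 388.4026402640264) 50.5 [ 0.56464388 -0.31508268  0.053     ]
side px 1578
```

The sound casting is within about 1 mm and 1° of the stage centre in both views. Next, the short casting.

step_arm --pt "2 22 0 0 0 0" --pt "2 30 0 0 0 0" --pt "2 30 0 0 0 0" --pt "1.5 8 0 0 0 0" --pt "0 0 -30 0 0 0" --pt "0 0 -30 0 0 0" --pt "0 0 -25 0 0 0" --pt "0 0 -10 0 0 0" --pt "0 0 0 0 0 0" --pt "0 0 0 0 0 0" --gripper 0.55

```text
clock: 18.72
position: [0.6109, 0.0536, 0.0265]
ee_rot: [2.476, 1.934, 0.003]
force: [-0.2, 0.0, 0.9]
width: 0.551
gripper_force: 0.0
```

```bash
python3 -c "
from st import *
st()"
```

```text
t 18.72 pos [610.9  53.6  26.5] close deg -14.03 z [ 0.001  0.001 -1.   ] w 50.7 grip 0.0 F [-0.2  0.   0.9]
```

step_arm --pt "0.5 11 0 0 0 0" --pt "0 0 0 0 0 0" --pt "0 0 -10 0 0 0" --pt "0 0 -8 0 0 0" --pt "0 0 -4 0 0 0" --pt "0 0 0 0 0 0"

```text
clock: 19.22
position: [0.61, 0.0657, 0.0027]
ee_rot: [-2.474, -1.935, -0.0]
force: [-0.4, 0.4, 0.6]
width: 0.551
gripper_force: 0.0
```

step_arm --pt "0 0 0 0 0 0" --pt "0 0 0 0 0 0" --pt "0 0 0 0 0 0" --pt "0 0 0 0 0 0" --pt "0 0 0 0 0 0" --gripper 0

```text
clock: 19.63
position: [0.6113, 0.0659, 0.0043]
ee_rot: [-2.475, -1.935, -0.004]
force: [0.9, -0.2, 0.2]
width: 0.297
gripper_force: 30.0
```

step_arm --pt "0 0 5 0 0 0" --pt "0 0 10 0 0 0" --pt "0 0 25 0 0 0" --pt "0 0 35 0 0 0" --pt "0 0 35 0 0 0" --pt "0 0 35 0 0 0" --pt "0 0 35 0 0 0" --pt "0 0 20 0 0 0" --pt "0 0 0 0 0 0"

```text
clock: 20.38
position: [0.6139, 0.0658, 0.2104]
ee_rot: [2.472, 1.933, 0.016]
force: [1.9, 0.1, 0.1]
width: 0.296
gripper_force: 30.0
```

```bash
python3 -c "
from st import *
st();print(np.round(observe()['joints'],2))"
```

```text
t 20.38 pos [613.9  65.8 210.4] close deg -13.97 z [ 0.01   0.004 -1.   ] w 27.2 grip 29.99972105026245 F [1.9 0.1 0.1]
[-0.52  0.42  0.48  1.61 -0.21  1.15 -0.24]
```

step_arm --pt "-5 18 0 0 0 0" --pt "-10 33 0 0 0 0" --pt "-10 33 0 0 0 0" --pt "-10 33 0 0 0 0" --pt "-10 33 0 0 0 0" --pt "-10 33 0 0 0 0" --pt "-10 33 0 0 0 0" --pt "-10 33 0 0 0 0" --pt "-10 33 0 0 0 0" --pt "-10 33 0 0 0 0" --pt "-5 20 0 0 0 0" --pt "0 0 0 0 0 0" --pt "0 0 0 0 0 0"

```text
clock: 21.47
position: [0.5099, 0.4021, 0.2035]
ee_rot: [-2.471, -1.939, -0.002]
force: [0.3, -0.4, -0.7]
width: 0.295
gripper_force: 30.0
```

```bash
python3 -c "
from st import *
st();print(np.round(observe()['joints'],2))"
```

```text
t 21.47 pos [509.9 402.1 203.5] close deg -13.77 z [ 0.001  0.001 -1.   ] w 27.1 grip 29.99960482120514 F [ 0.3 -0.4 -0.7]
[-1.01  0.48  0.41  1.52 -0.2   1.18 -0.81]
```

step_arm --pt "0 0 0 0 0 0" --pt "0 0 0 0 0 0" --pt "0 0 0 0 0 0" --pt "0 0 0 0 0 0" --pt "0 0 0 0 0 0" --pt "0 0 20 0 0 0" --pt "-5 -35 10 0 0 0" --pt "-5 -35 0 0 0 0" --pt "-5 -35 0 0 0 0" --pt "-5 -35 0 0 0 0" --pt "-5 -35 0 0 0 0" --pt "-5 -35 0 0 0 0" --pt "-5 -35 0 0 0 0" --pt "-5 -35 0 0 0 0" --pt "-5 -35 0 0 0 0" --pt "-5 -35 0 0 0 0" --pt "-5 -35 0 0 0 0" --pt "-5 -35 0 0 0 0" --pt "0 0 0 0 0 0" --pt "0 0 0 0 0 0" --gripper 0.6

```text
clock: 23.13
position: [0.4508, -0.0212, 0.2344]
ee_rot: [-2.479, -1.929, -0.005]
force: [-0.9, 1.3, 0.0]
width: 0.603
gripper_force: 0.0
```

```bash
python3 -c "
from chk import *
chk()
t=cv2.imread('pics/chk_top.png');s=cv2.imread('pics/chk_side.png')
a=cv2.resize(t[170:340,0:340],None,fx=2.35,fy=2.35);b=cv2.resize(s[70:290,150:500],None,fx=1.0,fy=1.0)[:200]
o=np.zeros((600,799,3),np.uint8);o[:a.shape[0],:799]=a[:400];o[400:600,:350]=b
o[400:600,360:799]=cv2.resize(t[140:340,330:549],(439,400))[100:300]
cv2.imwrite('pics/f.png',o)"
```

```text
t 23.13 pos [450.8 -21.2 234.4] close deg -14.23 z [ 0.002  0.002 -1.   ] w 55.5 grip 0.0 F [-0.9  1.3  0. ]
top disc (488.5702306079664, 225.06079664570228) 79.5 [ 0.56462453 -0.31554507  0.053     ]
rect [ 0.56371182 -0.31509429  0.027     ] [0.11324432 0.06051266 0.11402969 0.06031729]
-15.4 -104.2 163.8 75.9 px 1234
side disc (342.4121863799283, 388.41218637992824) 46.5 [ 0.56435768 -0.31508015  0.053     ]
side px 1585
```

View pics/f.png

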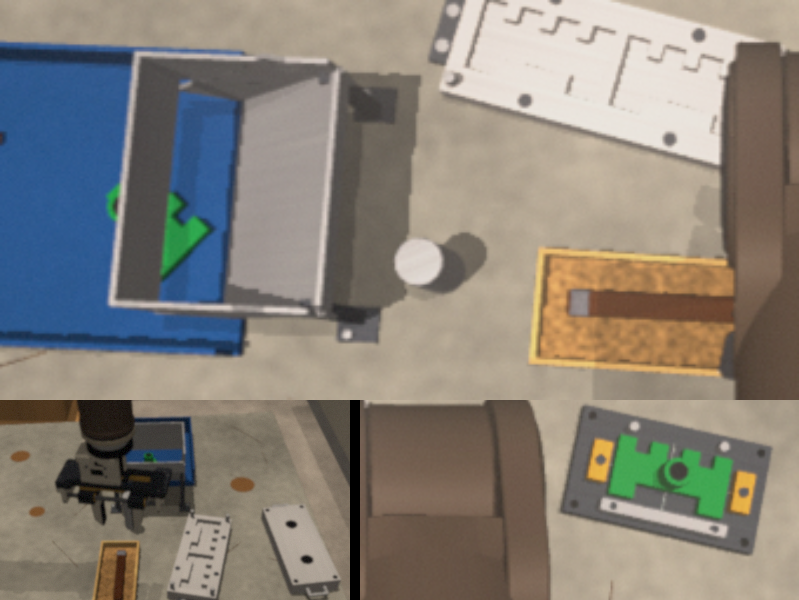

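The last picture shows the short casting in the blue tray with its hub near crop (115,205). The stick lies flat in the wooden tray, the sound casting is centred on the stage with its feet to the fence, and the sanding cylinder hasn't moved. I'm handing the job in.

```bash
python3 -c "
from h import *
print(onz('top',[(49,257)],.04)); print(job.sign_off())"
```

```text
[[0.51757645 0.53524521 0.04      ]]
the job is handed in; nothing more can be done
None
```

I handed the job in at about 23 s of the 67 s allowed, with no verdict returned: the stick is flat in the tool tray, the sound casting is within about 1 mm and 1° of the stage centre, and the short one is in the offcut tray.

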